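# Lock the shelf-stop collar on the cart post

### The job

Turn the blue flanged collar on the cart post counter-clockwise (seen from above), gently, until the sprung tip of its set screw drops into the flat of the post, and stop turning there. Then push the red-balled lever of the screw down all the way to lock the collar, and let go. Do not force the screw against the post, and leave the other things on the bench where they are.

Things in the scene. Friction and masses are not known exactly. Their poses are not given: they have to be found in the camera images.
- stand: The cart foot: green plate 150 x 120 x 20 mm fixed to the bench; origin under its centre on the bench top, z up. On it stand, on the origin's upright line, a black sleeve (42 mm across, to 47 mm above the bench) and the steel post (32 mm across, to 110 mm). The flat of the post faces anywhere between 1.1 rad clockwise and 0.6 rad counter-clockwise of the stand's +x.
- post_top (a point): Centre of the post's top end, 110 mm above the bench, axes as the stand's. From here the milled flat runs down the post: 12 mm wide, 3 mm deep, square shoulders, yellow floor. Its exact direction is not measured: it shows only as the notch in the post's end and the yellow stripe, and is found by feel.
- collar (a joint): Angle of the blue collar on the post, rad, counter-clockwise from above; at 0 its stem points along the stand's +x. Starts at -1.65 to -1.5, clockwise of the flat; range -1.9 to 0.9. It turns stiffly (about 0.15 N m, 2 to 3 N across the stem). Over the flat the tip drops in (within 0.1 s: turn slowly); some 0.1 to 0.2 rad further on it meets the shoulder and the collar stops dead.
- collar_center (a point): On the post's axis, 59 mm above the bench, level with the stem; x points out along the stem, z up. The collar is a hub (50 mm across, 48 to 70 mm above the bench) under a round flange 96 mm across and 6 mm thick (70 to 76 mm above the bench). The post stands 34 mm above the flange.
- stem_mid (a point): Point on the stem's line 64 mm from the post's axis and 59 mm above the bench: the place to push or pinch to turn the collar. The stem, a round blue bar 14 mm thick, runs level from the hub out under the flange to 83 mm from the axis (free of the flange from 48 mm on). The axes are the collar's.
- screw: The set screw with its 10 mm wide sprung tip, hidden in the stem; origin on the post's axis, x out along the stem. The spring presses the tip on the post with up to 20 N; more than 60 N is forcing it. At the shoulder the tip bears 14 mm from the axis, so every newton pushed across the middle of the stem becomes about 4.5 N there: 13 N is too much.
- lever (a joint): Angle of the screw's lever, rad: 0 slack (pointing to the collar's +y side and 35 degrees up), 1.05 fully tight (25 degrees below level, a hard stop). Starts at 0 to 0.1. It turns about the stem's line, takes 3 to 4 N straight down on the ball, and stays where left. Without the tip in the flat it comes up hard before 0.5; then over 5 N on it forces the screw.
- lever_ball (a point): Centre of the red ball (18 mm across) at the end of the lever, 55 mm from the stem's line, in the upright plane 90 mm from the post's axis. To tighten, push it straight down from above: it sinks from about 90 to 36 mm above the bench and stays 45 to 55 mm to the collar's +y side.
- spare_collar: Loose spare blue collar ring, 50 mm across, 28 mm high; leave it. Origin under its centre.
- tape_roll: Loose brown tape roll 100 mm across, 45 mm high; leave it. Origin under its centre.
- carton: Loose cardboard box 110 x 80 x 60 mm; leave it. Origin under its centre.
- mug: Loose white mug 80 mm across, 95 mm high; leave it. Origin under its centre.
- driver: Loose screwdriver with orange handle; leave it.
- scanner: Loose black and yellow hand scanner, about 200 mm long, 35 mm high; leave it.
- caster_tyre: Loose black rubber tyre 70 mm across, 28 mm high; leave it. Origin under its centre.

How it is judged:
By the outcome, as a careful person would: the job done as asked, in the order asked, and still so for the second after the job is handed in, with the robot touching nothing.
It also fails if it takes over 64 s, if anything falls off the work surface, if the arm or the gripper's body presses on something with over 40 N, if the wrist force passes 120 N, or if a joint passes its speed limit or range.

### The arm

A 6-joint arm with a two-finger parallel gripper is mounted at the origin on the work surface. World frame = base frame: x ahead of the robot, y to its left, z up, the work surface at z = 0. Lengths are in m, angles in rad, forces in N, time in s.
With the tool pointing down it reaches from about 0.375 to 0.9 m from the base axis. Payload 3.1 kg.
Tool frame: the origin (TCP) lies on the front face of the gripper's body, between the roots of the fingers; the fingertips stand 73 mm ahead of it and the grasp point (between the pads) lies 54 mm ahead of it (manip.tips_ahead is the distance from the TCP to the fingertips, in m); z points along the fingers, y is the line along which they close (so a half turn about z gives the same grasp; the last joint's range is limited). The gripper opens to 85 mm and grips with 20 to 120 N. Pads are 22 mm wide; open, the fingers measure 114 mm over their backs; the gripper's body (76 mm by 85 mm) begins 54 mm behind the grasp point. The pads swing forward as they close: fully open they stand 13 mm farther back than shut.
Start: joints at [1.147, 0.527, 1.433, -0, 1.181, -0.178], TCP at [0.151, 0.606, 0.304] pointing down, gripper open.
Joint ranges: [-3.08, 3.08], [-0.75, 2.2], [0.22, 2.44], [-1.43, 4.57], [0, 2.65], [-2.85, 2.85]. Speed limits (rad/s): [2.79, 2.79, 3.14, 3.14, 3.14, 3.14].

### API

Orientations are given as a unit quaternion [x, y, z, w].
In Python, from station import sense, eyes, workorder, manip gives the robot as it stands.
- The arm moves only by the shell command python3 -m inch 'ROWS' [OPENING] [FORCE]. ROWS is JSON, a list of rows, each an object of numbers: "dx", "dy", "dz": the shift along the tool's x, y, z in cm; "wx", "wy", "wz": the turn, a rotation vector about the tool's x, y, z in degrees. In form: [{"dx": .., "dy": .., "dz": .., "wx": .., "wy": .., "wz": ..}, ...]. A call has 1 to 10 rows; each row shifts and turns the commanded pose from where the row before left it, along the tool's axes as they then stand; what a row does not reach is not made up. A row lasts 1/8 s, in which the tool goes at most 62.5 mm and 10.7 degrees, less where a joint would pass 70% of its speed; a pose out of reach is approached as far as the arm can. A call with a gripper value outside its range is refused whole. OPENING is the opening, from 0 (shut) to 1 (fully open), set as the call begins (- or left out, the last holds). The fingers move at their own pace and stop on an object; FORCE is the grip in N (left out, the last holds). Time passes only in rows, so rows that do not move let the fingers close. It gives the time, the measured TCP pose, the force, the opening and the grip force at its end, in the units of the state.
- sense(): the state, without advancing time (a new reading comes with each control period).
- eyes.snapshot(name): name is "side" or "top" or "wrist"; returns the picture (384x512x3 uint8, red, green, blue); there is no depth.
- eyes.camera_params(name): a dict with "fx", "fy", "cx", "cy" (pixels), "rvec" (rotation vector, rad) and "tvec" (3), from world to camera coordinates, as OpenCV has them. Camera axes: x right, y down, z forward; pixel columns grow to the right and rows downward; lengths in m; the calibration is good to about 2 mm. A picture is of the moment at which its call begins: read the wrist's pose just before it. camera_params takes no time and is no camera call; for the wrist camera it gives the pose at the moment of the call.
- workorder.sign_off(): hands the job in; it is judged then, once.
The state is a dict: "t": time; "q": joint angles; "qd": joint speeds; "tau": joint torques, N m; "tcp_pos": TCP position; "tool_rot": TCP orientation; "force": force on the tool from outside, world axes, zero at the start; "ft_torque": the same for the moment, N m; "finger_gap": opening from 0.0 (shut) to 1.0 (fully open); "gripper_force": force on a finger pad.
Only numpy, scipy, OpenCV 4.12 (cv2) and the standard library are available. Lean on these libraries where they do the work, as an engineer would, in place of code of your own. Each camera call takes 0.05 s, during which the arm holds its last target. There are 200 camera calls.

## Working session

There is one attempt and no reset: what is moved stays moved. The work goes in short steps, Python scripts to look and compute and a shell command to move; the robot and the scene stay as the last step left them, time stands still between calls to the robot, and variables do not carry over. Pictures are saved under pics/ and viewed, at most 10 in all, crops included, and the job is handed in when it is done.

```bash
ls; mkdir -p pics
python3 - <<'E'
from station import sense, eyes
import cv2,numpy as np
s=sense();print({k:np.round(v,3).tolist() for k,v in s.items()})
ims=[]
for n in("top","side"):
    im=eyes.snapshot(n)[:,:,::-1];cv2.imwrite(f"pics/{n}0.png",im);p=eyes.camera_params(n);print(n,p)
E
```

```text
pics
{'t': 0.0, 'q': [1.148, 0.528, 1.434, -0.0, 1.181, -0.179], 'qd': [0.002, -0.002, -0.001, -0.0, 0.001, 0.002], 'tau': [-0.002, -44.234, -17.803, -0.0, 0.008, -0.0], 'tcp_pos': [0.151, 0.606, 0.303], 'tool_rot': [0.122, 0.993, -0.001, -0.0], 'force': [0.231, -0.632, 0.151], 'ft_torque': [-0.065, -0.027, -0.019], 'gripper_force': 0.0, 'finger_gap': 1.0}
top {'fx': 352.893724894939, 'fy': 352.893724894939, 'cx': 260.5917651472151, 'cy': 196.14018422452642, 'rvec': array([ 2.15516402, -2.0362212 ,  0.23710059]), 'tvec': array([-0.04958656,  0.544009  ,  1.13809451])}
side {'fx': 411.1726708647011, 'fy': 411.1726708647011, 'cx': 252.89348611619894, 'cy': 201.807926939403, 'rvec': array([ 0.22358103, -2.8581646 ,  1.18952361]), 'tvec': array([0.53265824, 0.17236644, 1.30697107])}
```

View pics/top0.png

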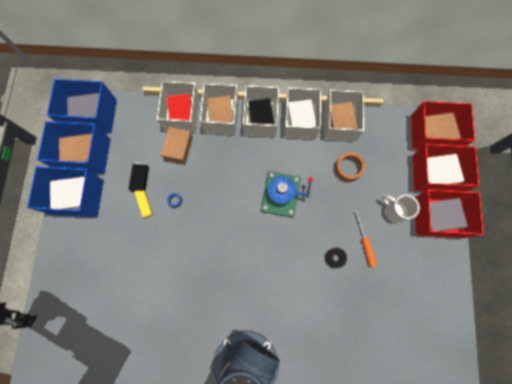

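View pics/side0.png

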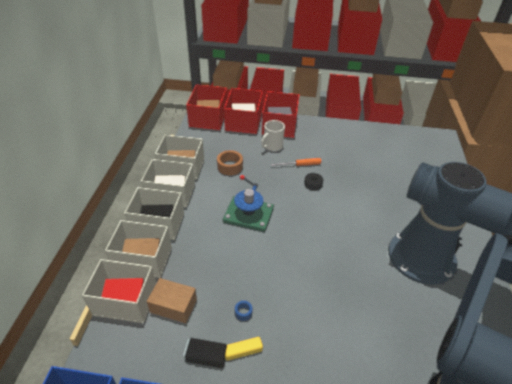

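The top view shows the stand at about (282,193), with the stem pointing right and the red ball at (310,180). The side view shows the stand at (248,208) and the ball at (243,178).

```bash
cat > h.py <<'E'
import cv2,numpy as np
from station import sense,eyes
def ray(p,uv):
    R=cv2.Rodrigues(np.array(p['rvec'],float))[0];t=np.array(p['tvec'])
    d=R.T@np.array([(uv[0]-p['cx'])/p['fx'],(uv[1]-p['cy'])/p['fy'],1]);return -R.T@t,d/np.linalg.norm(d)
def onz(p,uv,z):
    o,d=ray(p,uv);return o+d*(z-o[2])/d[2]
def cross(a,b):
    (o1,d1),(o2,d2)=a,b
    s=np.linalg.lstsq(np.c_[d1,-d2],o2-o1,rcond=None)[0];x,y=o1+s[0]*d1,o2+s[1]*d2
    return (x+y)/2,np.linalg.norm(x-y)
def mask(im,col):
    h=cv2.cvtColor(im,cv2.COLOR_RGB2HSV);H,S,V=[h[...,i].astype(int) for i in range(3)]
    return {'red':((H<6)|(H>174))&(S>140)&(V>90),'blue':(H>100)&(H<125)&(S>130)&(V>60),'green':(H>60)&(H<95)&(S>80),'yellow':(H>20)&(H<35)&(S>120)}[col].astype(np.uint8)
def blobs(m,box=None,amin=8):
    if box: z=np.zeros_like(m);z[box[1]:box[3],box[0]:box[2]]=m[box[1]:box[3],box[0]:box[2]];m=z
    n,l,s,c=cv2.connectedComponentsWithStats(m)
    return [(c[i],s[i],l==i) for i in range(1,n) if s[i][4]>=amin]
E
python3 - <<'E'
from h import *
B={'top':(250,160,330,225),'side':(210,165,285,240)};P={};r={}
for n in B:
    im=cv2.imread(f'pics/{n}0.png')[:,:,::-1].copy();p=P[n]=eyes.camera_params(n)
    for c in('red','blue','green'):
        for b in blobs(mask(im,c),B[n]): print(n,c,b[0].round(1),b[1]); r.setdefault((n,c),b)
    x0,y0,x1,y1=B[n];cv2.imwrite(f'pics/{n}c.png',cv2.resize(im[y0:y1,x0:x1,::-1],None,fx=8,fy=8,interpolation=cv2.INTER_CUBIC)[:600])
print('ball',cross(ray(P['top'],r['top','red'][0]),ray(P['side'],r['side','red'][0])))
print('ball z.088',onz(P['top'],r['top','red'][0],.088))
print('flange',onz(P['top'],r['top','blue'][0],.076))
m=r['top','green'][2].astype(np.uint8);c=cv2.findContours(m,0,2)[0][0]
bx=cv2.boxPoints(cv2.minAreaRect(c));q=np.array([onz(P['top'],u,.02) for u in bx]);print(q.round(3),q.mean(0),[np.linalg.norm(q[i]-q[i-1]) for i in range(4)])
E
```

```text
top red [310.2 179.2] [309 178   4   4  11]
top blue [282.1 190.5] [267 176  39  29 550]
top green [276.7 174.7] [274 173   7   5  18]
top green [289.3 176.6] [283 175  11   6  20]
top green [277.4 203.5] [262 176  35  40 391]
top green [296.8 185.1] [294 182   5   9  20]
side red [242. 177.] [241 176   3   3   9]
side blue [248.3 202. ] [235 192  27  19 294]
side green [233.5 214.1] [224 199  23  27 184]
side green [262.  216.7] [248 203  24  26 213]
ball (array([ 0.60734979, -0.18261844,  0.08527753]), np.float64(0.0032131167962042686))
ball z.088 [ 0.60821375 -0.18249307  0.088     ]
flange [ 0.56669621 -0.0901602   0.076     ]
[[ 0.641 -0.057  0.02 ]
 [ 0.65  -0.08   0.02 ]
 [ 0.638 -0.084  0.02 ]
 [ 0.629 -0.062  0.02 ]] [ 0.63957496 -0.0708166   0.02      ] [np.float64(0.012886882928554631), np.float64(0.023995209293318498), np.float64(0.012907178581763809), np.float64(0.023941152316627662)]
```

View pics/topc.png

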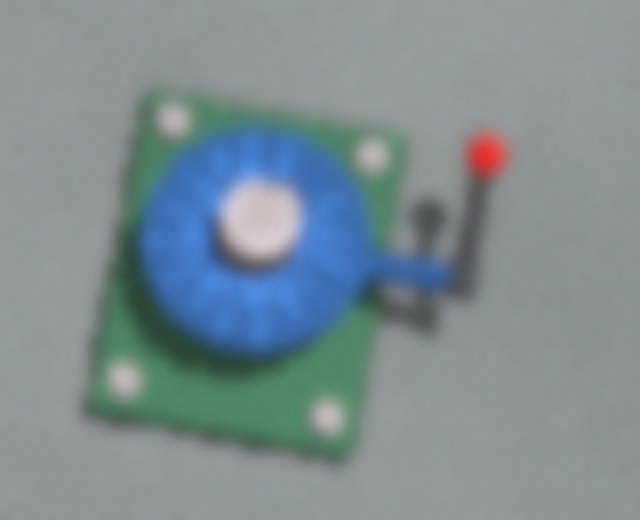

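```bash
cat >> h.py <<'E'
from scipy.spatial.transform import Rotation as Ro
def plan(pos,yaw):
    """shift (cm, tool axes) and wz (deg) from the measured pose to pos with tool y at yaw, pointing down"""
    s=sense();R=Ro.from_quat(s['tool_rot']).as_matrix()
    y=np.arctan2(R[1,1],R[0,1]);d=(yaw-y+np.pi)%(2*np.pi)-np.pi
    print('shift cm',(100*R.T@(np.array(pos)-s['tcp_pos'])).round(2),'wz',round(-np.degrees(d),1),'toolyaw',round(y,3))
E
python3 - <<'E'
from h import *
s=sense();R=Ro.from_quat(s['tool_rot']).as_matrix();p=eyes.camera_params('wrist')
o,_=ray(p,(0,0));c,d=ray(p,(p['cx'],p['cy']));print('cam in tool',R.T@(o-s['tcp_pos']),'axis',R.T@d,p['fx'])
P=eyes.camera_params('top')
C=[onz(P,(250+u/8,160+v/8),.02)[:2] for u,v in [(145,92),(407,130),(350,460),(88,410)]]
C=np.array(C);print(C.round(3),C.mean(0));f=(C[0]+C[1]-C[2]-C[3])/2;print('len',np.linalg.norm(f),'yaw',np.arctan2(f[1],f[0]))
print('posttop',onz(P,(250+260/8,160+222/8),.11), 'stem end',onz(P,(250+450/8,160+275/8),.062),onz(P,(250+385/8,160+268/8),.062))
plan([.567,-.09,.304],-0.06)
E
```

```text
cam in tool [ 0.06820297  0.00157602 -0.07040017] axis [-2.69696313e-01  1.58305134e-05  9.62945429e-01] 290.99187999370525
[[ 0.648 -0.04 ]
 [ 0.637 -0.158]
 [ 0.486 -0.138]
 [ 0.502 -0.023]] [ 0.56848267 -0.08951812]
len 0.14975365562555562 yaw -0.12569756428181117
posttop [ 0.56730511 -0.0895144   0.11      ] stem end [ 0.56123655 -0.17380798  0.062     ] [ 0.56273299 -0.14603178  0.062     ]
shift cm [-5.720e+01 -5.744e+01 -1.000e-02] wz 79.4 toolyaw 1.326
```

```bash
python3 -m inch '[{"dx":-4.4,"dy":-4.4},{"dx":-4.4,"dy":-4.4},{"dx":-4.4,"dy":-4.4},{"dx":-4.4,"dy":-4.4},{"dx":-4.4,"dy":-4.4},{"dx":-4.4,"dy":-4.4},{"dx":-4.4,"dy":-4.4},{"dx":-4.4,"dy":-4.4},{"dx":-4.4,"dy":-4.4},{"dx":-4.4,"dy":-4.4}]' 0; python3 -m inch '[{"dx":-4.4,"dy":-4.4},{"dx":-4.4,"dy":-4.4},{"dx":-4.4,"dy":-4.6},{"wz":10},{"wz":10},{"wz":10},{"wz":10},{"wz":10},{"wz":10},{"wz":10}]'; python3 -m inch '[{"wz":9.4},{},{}]'
cat > look.py <<'E'
import sys
from h import *
p=eyes.camera_params('wrist');im=eyes.snapshot('wrist');np.savez(f'pics/{sys.argv[1]}.npz',im=im,**p)
cv2.imwrite(f'pics/{sys.argv[1]}.png',im[:,:,::-1])
pl=lambda a:[round(float(x),4) for x in a]
for c,z in(('red',.088),('blue',.076),('yellow',.11)):
    for b in blobs(mask(im,c),amin=20): print(c,b[0].round(1),b[1],pl(onz(p,b[0],z)))
s=sense();print(s['t'],pl(s['tcp_pos']),pl(s['force']))
E
python3 look.py w1
```

```text
0.15 [0.1513, 0.606, 0.3032] [-0.5596, 0.1105, 0.0497]invalid input at $[0]: expected keys dx, dy, dz, wx, wy, wz
invalid input at $[0]: expected keys dx, dy, dz, wx, wy, wz
invalid input at $[0]: expected keys dx, dy, dz, wx, wy, wz
```

View pics/w1.png

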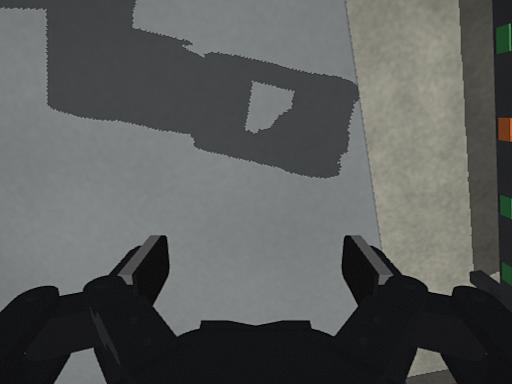

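The wrist view shows only bench, shadow and the open fingers (tips at about (155,240) and (355,240)). Nothing moved, because every row needs all six keys.

```bash
python3 -m inch '[{"dx":-4.4,"dy":-4.4,"dz":0,"wx":0,"wy":0,"wz":0},{"dx":-4.4,"dy":-4.4,"dz":0,"wx":0,"wy":0,"wz":0},{"dx":-4.4,"dy":-4.4,"dz":0,"wx":0,"wy":0,"wz":0},{"dx":-4.4,"dy":-4.4,"dz":0,"wx":0,"wy":0,"wz":0},{"dx":-4.4,"dy":-4.4,"dz":0,"wx":0,"wy":0,"wz":0},{"dx":-4.4,"dy":-4.4,"dz":0,"wx":0,"wy":0,"wz":0},{"dx":-4.4,"dy":-4.4,"dz":0,"wx":0,"wy":0,"wz":0},{"dx":-4.4,"dy":-4.4,"dz":0,"wx":0,"wy":0,"wz":0},{"dx":-4.4,"dy":-4.4,"dz":0,"wx":0,"wy":0,"wz":0},{"dx":-4.4,"dy":-4.4,"dz":0,"wx":0,"wy":0,"wz":0}]' 0; python3 -m inch '[{"dx":-4.4,"dy":-4.4,"dz":0,"wx":0,"wy":0,"wz":0},{"dx":-4.4,"dy":-4.4,"dz":0,"wx":0,"wy":0,"wz":0},{"dx":-4.4,"dy":-4.6,"dz":0,"wx":0,"wy":0,"wz":0},{"dx":0,"dy":0,"dz":0,"wx":0,"wy":0,"wz":10},{"dx":0,"dy":0,"dz":0,"wx":0,"wy":0,"wz":10},{"dx":0,"dy":0,"dz":0,"wx":0,"wy":0,"wz":10},{"dx":0,"dy":0,"dz":0,"wx":0,"wy":0,"wz":10},{"dx":0,"dy":0,"dz":0,"wx":0,"wy":0,"wz":10},{"dx":0,"dy":0,"dz":0,"wx":0,"wy":0,"wz":10},{"dx":0,"dy":0,"dz":0,"wx":0,"wy":0,"wz":10}]'; python3 -m inch '[{"dx":0,"dy":0,"dz":0,"wx":0,"wy":0,"wz":9.4},{"dx":0,"dy":0,"dz":0,"wx":0,"wy":0,"wz":0},{"dx":0,"dy":0,"dz":0,"wx":0,"wy":0,"wz":0}]'
python3 look.py w2
```

```text
t: 1.4
tcp_pos: [0.4724, 0.0709, 0.3039]
tool_rot: [0.122, 0.992, 0.0, 0.0]
force: [1.0, 1.1, -0.1]
finger_gap: -0.0
gripper_force: 0.0
t: 2.65
tcp_pos: [0.5665, -0.0881, 0.3036]
tool_rot: [0.671, 0.741, -0.0, -0.0]
force: [-0.3, -0.4, -0.5]
finger_gap: 0.001
gripper_force: 0.0
t: 3.02
tcp_pos: [0.5666, -0.0881, 0.3038]
tool_rot: [0.727, 0.687, -0.0, -0.0]
force: [1.0, -0.0, 0.8]
finger_gap: 0.001
gripper_force: 0.0
red [298.  258.6] [290 251  16  16 198] [0.6087, -0.1798, 0.088]
blue [258.4 171.8] [ 213  128   92   97 5491] [0.5707, -0.083, 0.076]
3.075 [0.5666, -0.0881, 0.3038] [0.2686, 0.3247, 0.4057]
```

View pics/w2.png

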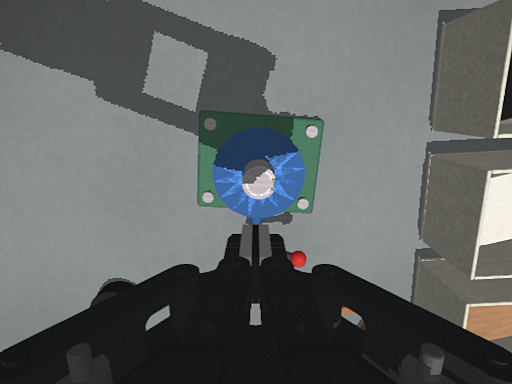

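The view shows the post end at about (258,180), the stem under the fingers at (256,220) and the red ball at (298,259). The notch is too small to see here, so I enlarge the post.

Run:
```python
from h import *
im=cv2.imread('pics/w2.png')[145:225,208:308];im=cv2.resize(im,None,fx=7,fy=7,interpolation=cv2.INTER_CUBIC)
cv2.imwrite('pics/w2c.png',np.clip(im.astype(float)*1.3,0,255))
```

```text
[ WARN:0@0.210] global loadsave.cpp:1063 imwrite_ Unsupported depth image for selected encoder is fallbacked to CV_8U.
```

View pics/w2c.png

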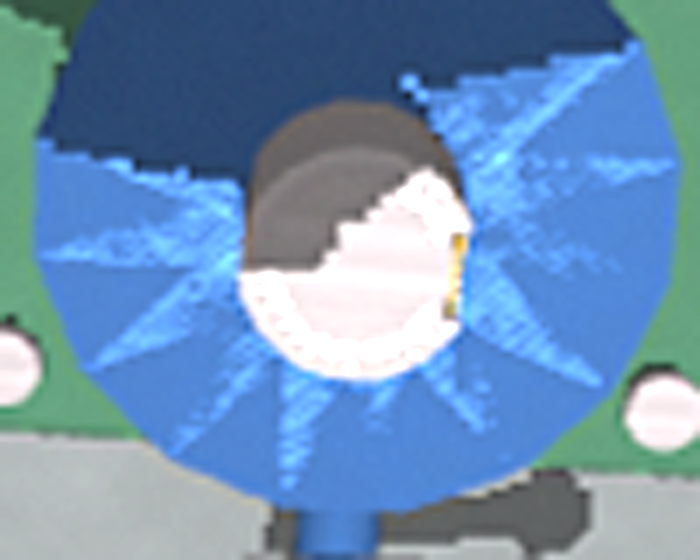

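The crop shows the yellow flat on the post's right side, from crop (460,235) to (448,320), with the post centre at about (355,265).

Run:
```python
from h import *
d=np.load('pics/w2.npz');p={k:d[k] for k in d if k!='im'}
f=lambda u,v:onz(p,(208+u/7-.43,145+v/7-.43),.11)[:2]
a,b,c=f(462,235),f(449,320),f(355,265);t=a-b
print(a,b,c,'width',np.linalg.norm(t),'normal',np.arctan2(-t[0],t[1]) , 'dir', np.arctan2(*((a+b)/2-c)[::-1]))
ball=onz(p,(298,258.6),.087)[:2]
for st in ((298-0,0),): pass
C=np.array([.567,-.0895])
for c2 in(C,c):
  v=ball-c2;print('ball r',np.linalg.norm(v),'stem yaw',np.arctan2(v[1],v[0])-np.arctan2(.0455,.09))
for u in ((340,515),):
  q=onz(p,(208+u[0]/7,145+u[1]/7),.064)[:2];print('stem pt',q,np.arctan2(*(q-c)[::-1]))
```

```text
[ 0.58455837 -0.08250694] [ 0.58233863 -0.09417159] [ 0.57010225 -0.08581213] width 0.011873982811808407 normal -0.18804778470697256 dir -0.18713636649562754
ball r 0.10001374930642475 stem yaw -1.6067083004447216
ball r 0.10215635962990674 stem yaw -1.6494172167303396
stem pt [ 0.56569854 -0.13984026] -1.6521241199970724
```

```bash
python3 -m inch '[{"dx":-3.25,"dy":-1.7,"dz":0,"wx":0,"wy":0,"wz":0.4},{"dx":-3.25,"dy":-1.7,"dz":0,"wx":0,"wy":0,"wz":0},{"dx":0,"dy":0,"dz":5,"wx":0,"wy":0,"wz":0},{"dx":0,"dy":0,"dz":5,"wx":0,"wy":0,"wz":0},{"dx":0,"dy":0,"dz":4,"wx":0,"wy":0,"wz":0},{"dx":0,"dy":0,"dz":3,"wx":0,"wy":0,"wz":0},{"dx":0,"dy":0,"dz":1.6,"wx":0,"wy":0,"wz":0},{"dx":0,"dy":0,"dz":0,"wx":0,"wy":0,"wz":0}]'
python3 look.py w3
```

```text
t: 4.08
tcp_pos: [0.5284, -0.1508, 0.1172]
tool_rot: [0.73, 0.683, -0.0, -0.001]
force: [-0.5, 0.3, 0.3]
finger_gap: 0.004
gripper_force: 0.0
red [457.  322.9] [444 318  27  14  87] [0.6099, -0.1707, 0.088]
blue [343.4 110. ] [  227     0   264   268 37716] [0.5659, -0.084, 0.076]
yellow [449.6 123. ] [441 100  16  43  88] [0.5836, -0.0882, 0.11]
4.125 [0.5289, -0.151, 0.1181] [0.4966, 1.074, 0.8137]
```

View pics/w3.png

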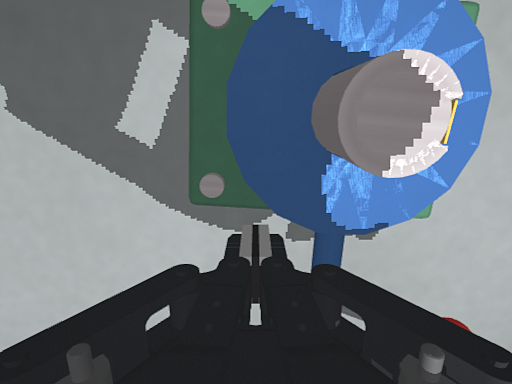

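The near view shows the finger tips at (257,235) and the stem to their right at columns 313–346. The post end is at about (400,113), with the yellow notch edge from (457,98) to (443,143).

Run:
```python
from h import *
d=np.load('pics/w3.npz');p={k:d[k] for k in d if k!='im'};im=d['im']
f=lambda u,v,z=.11:onz(p,(u,v),z)[:2]
m=blobs(mask(im,'yellow'))[0][2];ys,xs=np.nonzero(m)
W=np.array([f(x,y) for x,y in zip(xs,ys)]);mu=W.mean(0);t=np.linalg.svd(W-mu)[2][0]
print('stripe mid',mu,'normal',np.arctan2(-t[0],t[1]),np.arctan2(t[0],-t[1]))
for u,v in((338,115),(462,100),(410,51),(390,177)):print('post rim',f(u,v))
for v in(240,250): print('stem mid',f((313+346)/2-(v-240)*.1,v,.059))
c=blobs(mask(im,'blue'),amin=500)
```

```text
stripe mid [ 0.58361385 -0.08828631] normal 2.950039042979655 -0.19155361061013848
post rim [ 0.55465186 -0.08431159]
post rim [ 0.5861261  -0.08267414]
post rim [ 0.57203393 -0.07027117]
post rim [ 0.56901289 -0.10172923]
stem mid [ 0.56508297 -0.14469433]
stem mid [ 0.56461219 -0.14999148]
```

```bash
python3 -m inch '[{"dx":0,"dy":0.5,"dz":0,"wx":0,"wy":0,"wz":1},{"dx":0,"dy":0.5,"dz":0,"wx":0,"wy":0,"wz":0},{"dx":0,"dy":0.2,"dz":0,"wx":0,"wy":0,"wz":0}]'; for i in 1 2 3 4; do python3 -m inch '[{"dx":0,"dy":0.12,"dz":0,"wx":0,"wy":0,"wz":0}]' | egrep "pos|force:"; done
```

```text
t: 4.5
tcp_pos: [0.5416, -0.1521, 0.1188]
tool_rot: [0.736, 0.677, 0.0, 0.001]
force: [0.4, -0.3, -0.4]
finger_gap: -0.003
gripper_force: 0.0
tcp_pos: [0.5421, -0.1519, 0.1182]
force: [-0.2, -0.1, 0.3]
gripper_force: 0.0
tcp_pos: [0.5428, -0.1519, 0.118]
force: [-1.8, -0.4, 0.8]
gripper_force: 0.7
tcp_pos: [0.5435, -0.1519, 0.1178]
force: [-2.7, -0.4, 1.6]
gripper_force: 1.2
tcp_pos: [0.5444, -0.1521, 0.1178]
force: [-3.9, -0.3, 2.7]
gripper_force: 1.9
```

```bash
python3 -m inch '[{"dx":-0.1,"dy":0.34,"dz":0,"wx":0,"wy":0,"wz":-2.86},{"dx":-0.1,"dy":0.34,"dz":0,"wx":0,"wy":0,"wz":-2.86},{"dx":-0.1,"dy":0.34,"dz":0,"wx":0,"wy":0,"wz":-2.86},{"dx":-0.1,"dy":0.34,"dz":0,"wx":0,"wy":0,"wz":-2.86}]'; python3 -m inch '[{"dx":-0.1,"dy":0.34,"dz":0,"wx":0,"wy":0,"wz":-2.86},{"dx":-0.1,"dy":0.34,"dz":0,"wx":0,"wy":0,"wz":-2.86},{"dx":-0.1,"dy":0.34,"dz":0,"wx":0,"wy":0,"wz":-2.86},{"dx":-0.1,"dy":0.34,"dz":0,"wx":0,"wy":0,"wz":-2.86}]'
```

```text
t: 5.5
tcp_pos: [0.5579, -0.1559, 0.1177]
tool_rot: [0.664, 0.747, -0.001, -0.002]
force: [-3.2, 0.3, 2.3]
finger_gap: 0.002
gripper_force: 1.8
t: 6.0
tcp_pos: [0.5719, -0.1571, 0.1176]
tool_rot: [0.587, 0.81, -0.0, -0.002]
force: [-3.4, 0.3, 2.5]
finger_gap: -0.001
gripper_force: 1.7
```

```bash
python3 -m inch '[{"dx":-0.1,"dy":0.34,"dz":0,"wx":0,"wy":0,"wz":-2.86},{"dx":-0.1,"dy":0.34,"dz":0,"wx":0,"wy":0,"wz":-2.86},{"dx":-0.1,"dy":0.34,"dz":0,"wx":0,"wy":0,"wz":-2.86},{"dx":-0.1,"dy":0.34,"dz":0,"wx":0,"wy":0,"wz":-2.86},{"dx":-0.1,"dy":0.34,"dz":0,"wx":0,"wy":0,"wz":-2.86}]'; python3 -m inch '[{"dx":-0.1,"dy":0.34,"dz":0,"wx":0,"wy":0,"wz":-2.86},{"dx":-0.1,"dy":0.34,"dz":0,"wx":0,"wy":0,"wz":-2.86},{"dx":-0.1,"dy":0.34,"dz":0,"wx":0,"wy":0,"wz":-2.86},{"dx":-0.1,"dy":0.34,"dz":0,"wx":0,"wy":0,"wz":-2.86},{"dx":-0.1,"dy":0.34,"dz":0,"wx":0,"wy":0,"wz":-2.86}]'
cat > ang.py <<'E'
from h import *
C=np.array([.570,-.0865]);s=sense();R=Ro.from_quat(s['tool_rot']).as_matrix();r=np.array(s['tcp_pos'])[:2]-C
# finger angle: stem yaw = tcp polar angle + offset of the pushing contact
a=np.arctan2(r[1],r[0]);y=np.arctan2(R[1,1],R[0,1]);print('t',round(s['t'],2),'stem~',round(a+.308,3),'toolstem',round(y-np.pi/2,3),'r',round(np.linalg.norm(r),4),'z',round(s['tcp_pos'][2],4),'F tool',(R.T@s['force']).round(1))
E
python3 ang.py
```

```text
t: 6.62
tcp_pos: [0.5892, -0.1549, 0.1175]
tool_rot: [0.481, 0.877, -0.0, -0.002]
force: [-4.6, -0.6, 0.6]
finger_gap: 0.001
gripper_force: 1.7
t: 7.25
tcp_pos: [0.6055, -0.1485, 0.1173]
tool_rot: [0.368, 0.93, -0.0, -0.002]
force: [-2.8, -1.1, 1.3]
finger_gap: -0.002
gripper_force: 1.6
t 7.25 stem~ -0.743 toolstem -0.754 r 0.0715 z 0.1173 F tool [ 1.3 -2.7 -1.3]
```

```bash
python3 -m inch '[{"dx":-0.06,"dy":0.2,"dz":0,"wx":0,"wy":0,"wz":-1.72},{"dx":-0.06,"dy":0.2,"dz":0,"wx":0,"wy":0,"wz":-1.72},{"dx":-0.06,"dy":0.2,"dz":0,"wx":0,"wy":0,"wz":-1.72},{"dx":-0.06,"dy":0.2,"dz":0,"wx":0,"wy":0,"wz":-1.72},{"dx":-0.06,"dy":0.2,"dz":0,"wx":0,"wy":0,"wz":-1.72},{"dx":-0.06,"dy":0.2,"dz":0,"wx":0,"wy":0,"wz":-1.72},{"dx":-0.06,"dy":0.2,"dz":0,"wx":0,"wy":0,"wz":-1.72}]' >/dev/null;python3 ang.py
for i in 1 2 3; do python3 -m inch '[{"dx":-0.031,"dy":0.1,"dz":0,"wx":0,"wy":0,"wz":-0.86},{"dx":-0.031,"dy":0.1,"dz":0,"wx":0,"wy":0,"wz":-0.86}]' >/dev/null; python3 ang.py; done
```

```text
t 8.12 stem~ -0.523 toolstem -0.544 r 0.0731 z 0.118 F tool [ 1.4 -3.   2. ]
t 8.38 stem~ -0.495 toolstem -0.515 r 0.0732 z 0.118 F tool [ 1.7 -3.1  1.3]
t 8.62 stem~ -0.467 toolstem -0.485 r 0.0732 z 0.118 F tool [ 0.3 -2.5  1.9]
t 8.88 stem~ -0.439 toolstem -0.455 r 0.0732 z 0.118 F tool [ 0.8 -2.4  1. ]
```

```bash
for i in 1 2 3 4 5 6 7 8; do python3 -m inch '[{"dx":-0.02,"dy":0.08,"dz":0,"wx":0,"wy":0,"wz":-0.7}]' >/dev/null; python3 ang.py; done
```

```text
t 9.0 stem~ -0.427 toolstem -0.443 r 0.0732 z 0.118 F tool [-0.1 -3.   2.2]
t 9.12 stem~ -0.416 toolstem -0.431 r 0.0732 z 0.118 F tool [-0.3 -2.5  1.3]
t 9.25 stem~ -0.404 toolstem -0.419 r 0.0731 z 0.118 F tool [ 0.1 -1.8  1.6]
t 9.38 stem~ -0.393 toolstem -0.407 r 0.0731 z 0.118 F tool [-0.9 -2.3  1.1]
t 9.5 stem~ -0.382 toolstem -0.395 r 0.0731 z 0.118 F tool [-1.2 -2.4  1.2]
t 9.62 stem~ -0.371 toolstem -0.382 r 0.0731 z 0.118 F tool [-1.  -2.1  1.7]
t 9.75 stem~ -0.359 toolstem -0.37 r 0.0731 z 0.1181 F tool [-1.8 -2.6  1.8]
t 9.88 stem~ -0.347 toolstem -0.358 r 0.073 z 0.1181 F tool [-1.5 -2.3  1.4]
```

```bash
for i in 1 2 3 4 5 6 7 8; do python3 -m inch '[{"dx":-0.03,"dy":0.08,"dz":0,"wx":0,"wy":0,"wz":-0.7}]' >/dev/null; python3 ang.py; done
```

```text
t 10.0 stem~ -0.336 toolstem -0.346 r 0.073 z 0.1181 F tool [-1.2 -2.   1.9]
t 10.12 stem~ -0.324 toolstem -0.333 r 0.073 z 0.1181 F tool [-0.5 -2.2  0.2]
t 10.25 stem~ -0.313 toolstem -0.321 r 0.073 z 0.1181 F tool [-0.7 -1.4  0.7]
t 10.38 stem~ -0.298 toolstem -0.309 r 0.0723 z 0.1179 F tool [-0.2 -0.6  0.3]
t 10.5 stem~ -0.287 toolstem -0.297 r 0.0724 z 0.1179 F tool [ 0.3 -0.5 -0.3]
t 10.62 stem~ -0.278 toolstem -0.284 r 0.0724 z 0.1178 F tool [ 0.4 -0.9 -0.1]
t 10.75 stem~ -0.266 toolstem -0.272 r 0.0728 z 0.1179 F tool [-0.  -0.7 -0.4]
t 10.88 stem~ -0.254 toolstem -0.26 r 0.073 z 0.1179 F tool [1.5 0.7 0.8]
```

```bash
python3 look.py w4; python3 ang.py
python3 - <<'E'
from h import *
d=np.load('pics/w4.npz');p={k:d[k] for k in d if k!='im'};im=d['im']
m=mask(im,'blue')
for v in range(215,266,10):
    x=np.nonzero(m[v])[0]
    if len(x): q=onz(p,((x[0]+x[-1])/2,v),.059);print(v,x[0],x[-1],q.round(4),np.arctan2(q[1]+.0865,q[0]-.57))
E
```

```text
blue [303.5 108.9] [  181     0   266   273 38015] [0.5713, -0.089, 0.076]
yellow [324.8 154. ] [316 152  24   5  49] [0.5827, -0.0912, 0.11]
10.925 [0.6319, -0.1254, 0.1179] [-0.1215, -0.1294, 0.6399]
t 10.93 stem~ -0.253 toolstem -0.26 r 0.0731 z 0.1179 F tool [ 0.1 -0.2 -0.6]
215 257 355 [ 0.6196 -0.0956  0.059 ] -0.18105359562975062
225 282 316 [ 0.6238 -0.0999  0.059 ] -0.24415524885230722
235 284 312 [ 0.6287 -0.1015  0.059 ] -0.24996260885675606
245 285 311 [ 0.6339 -0.1026  0.059 ] -0.2475480007686248
255 287 310 [ 0.6392 -0.1036  0.059 ] -0.2420007210230064
265 293 310 [ 0.645  -0.1033  0.059 ] -0.22096424984289986
```

View pics/w4.png

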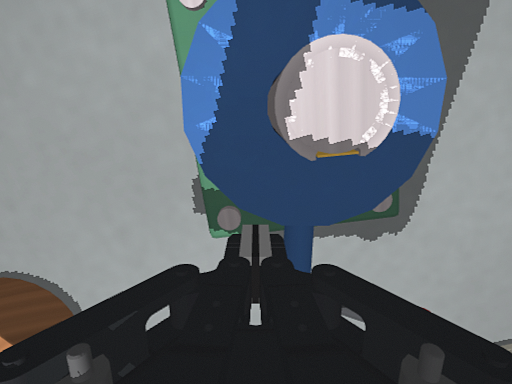

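The stem is at about -0.245 rad with the flat at -0.19, and the turning force has vanished, so the tip has dropped in. I back off, lift, and locate the ball.

```bash
python3 -m inch '[{"dx":0,"dy":-0.8,"dz":0,"wx":0,"wy":0,"wz":0},{"dx":0,"dy":-0.8,"dz":0,"wx":0,"wy":0,"wz":0},{"dx":0,"dy":0,"dz":-4,"wx":0,"wy":0,"wz":0},{"dx":0,"dy":0,"dz":-5,"wx":0,"wy":0,"wz":0},{"dx":0,"dy":0,"dz":-5,"wx":0,"wy":0,"wz":0},{"dx":-2,"dy":0,"dz":-2,"wx":0,"wy":0,"wz":0},{"dx":0,"dy":0,"dz":0,"wx":0,"wy":0,"wz":0}]'; python3 look.py w5
python3 - <<'E'
from h import *
P={};r={}
for n,b in(('top',(250,150,330,225)),('side',(210,150,290,240))):
    im=eyes.snapshot(n);P[n]=eyes.camera_params(n);r[n]=[x for x in blobs(mask(im,'red'),b,3)];print(n,[(x[0].round(1),x[1][4]) for x in r[n]])
try: print(cross(ray(P['top'],r['top'][0][0]),ray(P['side'],r['side'][0][0])))
except Exception as e: print(e)
plan([.6704,-.0559,.22],-.25+np.pi/2)
E
```

```text
t: 11.8
tcp_pos: [0.6485, -0.1476, 0.2804]
tool_rot: [0.13, 0.991, -0.001, 0.003]
force: [-0.2, 0.4, 0.1]
finger_gap: -0.004
gripper_force: 0.0
red [346.9 180.9] [338 172  19  19 280] [0.6694, -0.0633, 0.088]
red [  3.4 340.5] [  0 326  12  26 139] [0.7513, -0.4609, 0.088]
blue [297.3  80.1] [ 244   18  110  151 8757] [0.571, -0.0868, 0.076]
11.85 [0.6467, -0.1468, 0.2781] [-0.7955, 0.6765, -0.4589]
top []
side [(array([217.6, 198.2]), np.int32(5))]
list index out of range
shift cm [-0.12  9.34  5.6 ] wz -0.6 toolyaw 1.31
```

```bash
python3 -m inch '[{"dx":-0.1,"dy":3.5,"dz":0,"wx":0,"wy":0,"wz":-0.6},{"dx":0,"dy":3.5,"dz":0,"wx":0,"wy":0,"wz":0},{"dx":0,"dy":2.3,"dz":3,"wx":0,"wy":0,"wz":0},{"dx":0,"dy":0,"dz":4,"wx":0,"wy":0,"wz":0},{"dx":0,"dy":0,"dz":1.5,"wx":0,"wy":0,"wz":0},{"dx":0,"dy":0,"dz":0,"wx":0,"wy":0,"wz":0}]'; for i in 1 2 3 4 5 6 7 8; do python3 -m inch '[{"dx":0,"dy":0,"dz":0.25,"wx":0,"wy":0,"wz":0}]' | egrep "pos|^force" | tr '\n' ' ';echo; done
```

```text
t: 12.7
tcp_pos: [0.6701, -0.0566, 0.1908]
tool_rot: [0.125, 0.992, 0.0, -0.002]
force: [0.1, 0.1, 0.8]
finger_gap: -0.003
gripper_force: 0.0
tcp_pos: [0.6721, -0.0572, 0.1916] force: [0.5, 0.2, 0.7] 
tcp_pos: [0.6721, -0.057, 0.1894] force: [0.4, -0.6, -0.3] 
tcp_pos: [0.6717, -0.0567, 0.1864] force: [1.1, -0.4, 0.0] 
tcp_pos: [0.6715, -0.0566, 0.1833] force: [0.1, 0.8, -0.0] 
tcp_pos: [0.6713, -0.0564, 0.1804] force: [-0.0, -0.2, -0.1] 
tcp_pos: [0.6713, -0.0564, 0.1777] force: [-0.3, -0.5, 0.7] 
tcp_pos: [0.6713, -0.0564, 0.1752] force: [0.3, -0.2, -0.4] 
tcp_pos: [0.6713, -0.0565, 0.1727] force: [0.0, -1.1, 1.5]
```

```bash
for i in 1 2 3 4 5 6 7; do python3 -m inch '[{"dx":0,"dy":0,"dz":0.2,"wx":0,"wy":0,"wz":0}]' | egrep "pos|^force" | tr '\n' ' ';echo; done
```

```text
tcp_pos: [0.6713, -0.0565, 0.1707] force: [0.0, -0.1, -0.1] 
tcp_pos: [0.6713, -0.0565, 0.1688] force: [0.3, -0.6, -0.3] 
tcp_pos: [0.6714, -0.0565, 0.167] force: [-1.4, 1.0, 3.3] 
tcp_pos: [0.6717, -0.0561, 0.1655] force: [0.3, 1.6, 4.4] 
tcp_pos: [0.6721, -0.0561, 0.1636] force: [0.8, 2.4, 4.3] 
tcp_pos: [0.6725, -0.056, 0.1617] force: [2.7, 4.1, 4.7] 
tcp_pos: [0.6728, -0.056, 0.1597] force: [2.9, 3.3, 3.9]
```

```bash
for i in 1 2 3 4; do python3 -m inch '[{"dx":-0.05,"dy":0.15,"dz":0.2,"wx":0,"wy":0,"wz":0}]' | egrep "pos|^force" | tr '\n' ' ';echo; done
```

```text
tcp_pos: [0.6733, -0.0549, 0.1575] force: [2.1, 3.3, 3.8] 
tcp_pos: [0.6737, -0.0538, 0.1551] force: [3.1, 2.3, 3.8] 
tcp_pos: [0.674, -0.0526, 0.1527] force: [2.1, 2.2, 4.0] 
tcp_pos: [0.6743, -0.0512, 0.1504] force: [1.4, 1.7, 3.6]
```

```bash
for i in 1 2 3 4; do python3 -m inch '[{"dx":0,"dy":0.05,"dz":0.2,"wx":0,"wy":0,"wz":0}]' | egrep "pos|^force" | tr '\n' ' ';echo; done
```

```text
tcp_pos: [0.6745, -0.0507, 0.1484] force: [1.5, 3.2, 3.6] 
tcp_pos: [0.6746, -0.0502, 0.1465] force: [1.5, 1.5, 2.8] 
tcp_pos: [0.6748, -0.0497, 0.1445] force: [1.2, 1.7, 2.9] 
tcp_pos: [0.6749, -0.0493, 0.1426] force: [1.4, 1.8, 2.9]
```

```bash
for i in 1 2 3 4 5 6 7 8 9; do python3 -m inch '[{"dx":0,"dy":-0.06,"dz":0.2,"wx":0,"wy":0,"wz":0}]' | egrep "pos|^force" | tr '\n' ' ';echo; done
```

```text
tcp_pos: [0.6749, -0.0495, 0.1407] force: [0.5, 2.8, 2.4] 
tcp_pos: [0.6751, -0.0499, 0.1388] force: [2.5, 3.7, 2.7] 
tcp_pos: [0.6752, -0.0506, 0.1369] force: [2.0, 3.8, 3.3] 
tcp_pos: [0.6753, -0.0511, 0.135] force: [2.6, 5.3, 3.1] 
tcp_pos: [0.6753, -0.0516, 0.1331] force: [2.3, 6.0, 2.3] 
tcp_pos: [0.6754, -0.0521, 0.1311] force: [3.7, 5.6, 2.5] 
tcp_pos: [0.6751, -0.0526, 0.129] force: [3.9, 5.2, 2.2] 
tcp_pos: [0.6749, -0.0531, 0.127] force: [2.5, 6.1, 2.3] 
tcp_pos: [0.6747, -0.0537, 0.1249] force: [2.6, 4.3, 1.6]
```

```bash
python3 -m inch '[{"dx":0,"dy":0.3,"dz":0.0,"wx":0,"wy":0,"wz":0}]' | egrep "pos|^force" | tr '\n' ' ';echo; for i in 1 2 3 4 ; do python3 -m inch '[{"dx":0,"dy":0.04,"dz":0.2,"wx":0,"wy":0,"wz":0}]' | egrep "pos|^force" | tr '\n' ' ';echo; done
```

```text
tcp_pos: [0.6745, -0.0516, 0.1246] force: [0.6, 2.7, 2.2] 
tcp_pos: [0.6743, -0.0512, 0.1227] force: [0.3, 2.0, 2.0] 
tcp_pos: [0.6743, -0.051, 0.1206] force: [0.0, 1.6, 2.2] 
tcp_pos: [0.6742, -0.0507, 0.1185] force: [-1.0, 0.4, 2.3] 
tcp_pos: [0.6746, -0.0503, 0.1166] force: [-0.9, 0.8, 2.4]
```

```bash
for i in 1 2 3 4 5; do python3 -m inch '[{"dx":0,"dy":0,"dz":0.15,"wx":0,"wy":0,"wz":0}]' | egrep "pos|^force" | tr '\n' ' ';echo; done; python3 look.py w6
```

```text
tcp_pos: [0.675, -0.0502, 0.1152] force: [0.1, 0.6, 2.5] 
tcp_pos: [0.6752, -0.0501, 0.1138] force: [0.1, 1.5, 2.7] 
tcp_pos: [0.6753, -0.05, 0.1124] force: [0.0, 1.5, 2.1] 
tcp_pos: [0.6752, -0.05, 0.1109] force: [0.8, 0.6, 2.5] 
tcp_pos: [0.6751, -0.0501, 0.1094] force: [-1.2, 0.5, 2.5] 
red [224.3 234.5] [213 222  29  32 496] [0.6473, -0.0522, 0.088]
blue [114.9 104.8] [    0     0   214   250 27455] [0.5966, -0.0779, 0.076]
yellow [41.7 68.6] [  0  52  95  27 555] [0.5895, -0.0757, 0.11]
18.0 [0.675, -0.0501, 0.1092] [0.939, 0.6976, 3.1662]
```

View pics/w6.png

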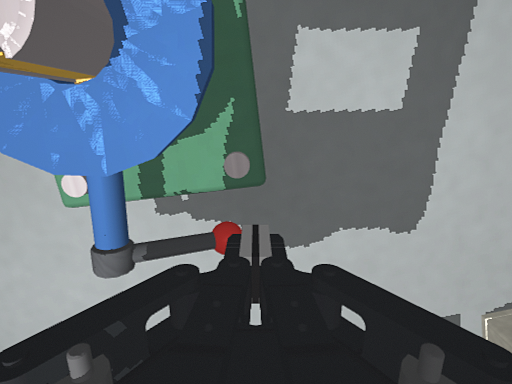

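The fingertips slid down the ball's outer side; the ball shows at (227,237), left of the tips at (257,235). I lift and re-place them over the ball.

```bash
python3 -m inch '[{"dx":0,"dy":0.4,"dz":0,"wx":0,"wy":0,"wz":0},{"dx":0,"dy":0,"dz":-1.5,"wx":0,"wy":0,"wz":0},{"dx":0,"dy":0,"dz":-3,"wx":0,"wy":0,"wz":0},{"dx":0,"dy":0,"dz":-4,"wx":0,"wy":0,"wz":0},{"dx":2,"dy":0,"dz":-4,"wx":0,"wy":0,"wz":0},{"dx":3,"dy":0,"dz":-4,"wx":0,"wy":0,"wz":0},{"dx":0,"dy":0,"dz":0,"wx":0,"wy":0,"wz":0}]' | head -2; python3 look.py w7
python3 - <<'E'
from h import *
d=np.load('pics/w7.npz');p={k:d[k] for k in d if k!='im'}
C=np.array([.570,-.0865])
b=max(blobs(mask(d['im'],'red'),(150,60,400,330)),key=lambda b:b[1][4]);print(b[0],b[1])
for z in(.036,.04,.044):
    q=onz(p,b[0],z)[:2];r=q-C
    # lateral from height, stem yaw from both
    l=np.sqrt(.055**2-(z-.059)**2);print(z,q,np.linalg.norm(r),'expect',np.hypot(.09,l),'stem yaw',np.arctan2(r[1],r[0])-np.arctan2(l,.09))
plan([*onz(p,b[0],.04)[:2],.15],-.25+np.pi/2)
E
```

```text
t: 18.88
tcp_pos: [0.6275, -0.0334, 0.279]
red [239.8 212. ] [233 205  14  15 162] [0.6522, -0.0531, 0.088]
blue [508.4   7.4] [505   0   7  19 105] [0.5373, 0.2075, 0.076]
blue [185.2 135.2] [ 131   81  105  135 7475] [0.5708, -0.0841, 0.076]
18.925 [0.6278, -0.0337, 0.277] [0.2781, -0.5357, -0.3792]
[239.82098765 211.9691358 ] [233 205  14  15 162]
0.036 [ 0.67033216 -0.06069673] 0.10359706204774423 expect 0.10293687385966216 stem yaw -0.2550353351825666
0.04 [ 0.66893928 -0.06011135] 0.10239796190063691 expect 0.1037496987947435 stem yaw -0.26004944843408884
0.044 [ 0.66754641 -0.05952597] 0.10120721065702791 expect 0.10440306508910549 stem yaw -0.2617246828345301
shift cm [-4.59 -1.54 12.72] wz -0.0 toolyaw 1.321
```

```bash
python3 -m inch '[{"dx":-2.3,"dy":-0.7,"dz":0,"wx":0,"wy":0,"wz":0},{"dx":-2.3,"dy":-0.65,"dz":0,"wx":0,"wy":0,"wz":0},{"dx":0,"dy":0,"dz":5,"wx":0,"wy":0,"wz":0},{"dx":0,"dy":0,"dz":5,"wx":0,"wy":0,"wz":0},{"dx":0,"dy":0,"dz":3,"wx":0,"wy":0,"wz":0},{"dx":0,"dy":0,"dz":1.2,"wx":0,"wy":0,"wz":0},{"dx":0,"dy":0,"dz":0,"wx":0,"wy":0,"wz":0}]' | head -4; for i in 1 2 3 4 5 6 7 8; do python3 -m inch '[{"dx":0,"dy":0,"dz":0.2,"wx":0,"wy":0,"wz":0}]' | egrep "pos|^force" | tr '\n' ' ';echo; done
```

```text
t: 19.8
tcp_pos: [0.6687, -0.0583, 0.1311]
tool_rot: [0.125, 0.992, 0.0, -0.001]
force: [-1.2, -0.0, 1.3]
tcp_pos: [0.67, -0.0585, 0.1318] force: [-0.2, -0.5, -0.4] 
tcp_pos: [0.6697, -0.0584, 0.13] force: [0.3, 0.7, -0.4] 
tcp_pos: [0.6693, -0.0583, 0.1274] force: [0.5, 0.2, -0.2] 
tcp_pos: [0.669, -0.0582, 0.1248] force: [0.4, -0.6, -0.2] 
tcp_pos: [0.6689, -0.0582, 0.1225] force: [0.1, 0.5, -0.0] 
tcp_pos: [0.6688, -0.0582, 0.1203] force: [-0.1, -0.8, -0.2] 
tcp_pos: [0.6688, -0.0582, 0.1182] force: [-0.4, -0.2, -0.5] 
tcp_pos: [0.6688, -0.0582, 0.1165] force: [-1.8, -0.3, 7.4]
```

```bash
for i in 1 2 3; do python3 -m inch '[{"dx":0,"dy":0,"dz":0.1,"wx":0,"wy":0,"wz":0}]' | egrep "pos|^force" | tr '\n' ' ';echo; done; python3 -m inch '[{"dx":0,"dy":0,"dz":-0.5,"wx":0,"wy":0,"wz":0},{"dx":0,"dy":0,"dz":-3,"wx":0,"wy":0,"wz":0},{"dx":0,"dy":0,"dz":-4,"wx":0,"wy":0,"wz":0},{"dx":2,"dy":0,"dz":-4,"wx":0,"wy":0,"wz":0},{"dx":3,"dy":0,"dz":-5,"wx":0,"wy":0,"wz":0},{"dx":0,"dy":0,"dz":0,"wx":0,"wy":0,"wz":0},{"dx":0,"dy":0,"dz":0,"wx":0,"wy":0,"wz":0}]' | head -2; python3 look.py w8
python3 - <<'E'
from h import *
d=np.load('pics/w8.npz');p={k:d[k] for k in d if k!='im'}
C=np.array([.570,-.0865])
b=max(blobs(mask(d['im'],'red'),(150,60,400,330)),key=lambda b:b[1][4])
for z in(.036,.04):
    q=onz(p,b[0],z)[:2];r=q-C;l=np.sqrt(.055**2-(z-.059)**2);print(z,q,np.linalg.norm(r),np.hypot(.09,l),'stem yaw',np.arctan2(r[1],r[0])-np.arctan2(l,.09))
E
```

```text
tcp_pos: [0.6689, -0.0583, 0.1164] force: [-2.8, 0.3, 8.2] 
tcp_pos: [0.6689, -0.0583, 0.1161] force: [-3.2, 0.3, 11.2] 
tcp_pos: [0.6689, -0.0583, 0.1159] force: [-4.8, 0.5, 15.6] 
t: 22.05
tcp_pos: [0.6204, -0.0458, 0.2783]
red [252.  216.8] [246 210  13  15 161] [0.6512, -0.055, 0.088]
blue [199.8 140.9] [ 147   87  104  134 7454] [0.5707, -0.0845, 0.076]
22.1 [0.6203, -0.0459, 0.2774] [-0.1511, -0.3723, 0.3879]
0.036 [ 0.67047103 -0.06055264] 0.10376749979639158 0.10293687385966216 stem yaw -0.2540238255205985
0.04 [ 0.66898885 -0.06012806] 0.1024415539493585 0.1037496987947435 stem yaw -0.26033167677681857
```

View pics/w8.png

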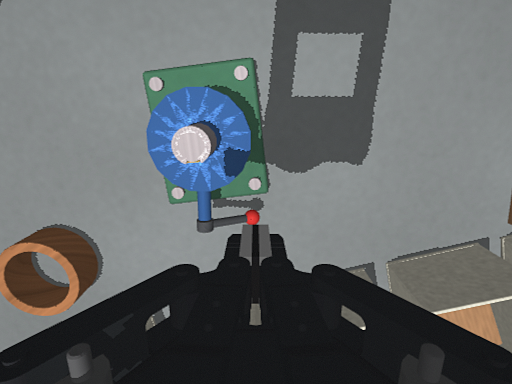

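The view shows the stem in line with the flat and the ball low at (252,217). The lever met a hard stop: the force rose to 15 N with only 0.6 mm of motion. The gripper is clear at z = 0.278, so I hand in.

```bash
python3 -c "
from station import workorder
print(workorder.sign_off())"
```

```text
the job is handed in; nothing more can be done
None
```

The collar is turned to the flat with the set-screw tip dropped in, the lever is pushed down to its hard stop, the gripper is clear, and the job is handed in at about 22 s.

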